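Find the peg angle on a bracelet bar with a pendulum gauge

ROBOT

A 6-joint arm with a two-finger parallel gripper is mounted at the origin on the work surface. World frame = base frame: x ahead of the robot, y to its left, z up, the work surface at z = 0. Lengths are in m, angles in degrees, forces in N, time in s.
With the tool pointing down it reaches from about 0.35 to 0.875 m from the base axis. Payload 4.2 kg.
Tool frame: the origin (TCP) lies at the centre of the arm's flange, where the gripper is bolted on; the fingertips stand 182 mm ahead of it and the grasp point (between the pads) lies 164 mm ahead of it (r.nose_length is the distance from the TCP to the fingertips, in m); z points along the fingers, y is the line along which they close (so a half turn about z gives the same grasp; the last joint's range is limited). The gripper opens to 87 mm and grips with 3 to 60 N. Pads are 19 mm wide; open, the fingers measure 117 mm over their backs; the gripper's body (75 mm by 190 mm) begins 51 mm behind the grasp point.
Start: joints at [-54.855, 22.042, 0.453, 0, -68.411, -14.817], TCP at [0.217, -0.586, 0.405] pointing down, gripper open.
Joint ranges: [-179.83, 179.83], [-69.29, 118.12], [-61.27, 80.66], [-181.25, 117.63], [-171.15, -9.14], [-177.46, 177.46]. Speed limits (degrees/s): [159.86, 159.86, 180, 180, 180, 180].

INTERFACE

Orientations are given as a 3x3 rotation matrix whose columns are the frame's x, y, z axes.
In Python, from station import r, vision gives the robot as it stands. The module is installed in compiled form; this text tells all that it offers.
- The arm moves only by the shell command python3 -m creep 'ROWS'. ROWS is JSON, a list of rows, each a list of 7 numbers: the opening, from -1 (shut) to 1 (fully open), then the shift along the tool's x, y, z in mm, then the turn, a rotation vector about the tool's x, y, z in degrees. A call has 1 to 8 rows; each row is the pose to reach, as a shift and turn from the pose commanded when the call began, along the tool's axes at that moment; what a row does not reach only later rows make up. A row lasts 1/12 s, in which the tool goes at most 41.7 mm and 7.16 degrees, less where a joint would pass 70% of its speed; a pose out of reach is approached as far as the arm can. A call with a gripper value outside its range is refused whole. The fingers move at their own pace and stop on an object; the grip force is fixed at half the most. Time passes only in rows, so rows that repeat a pose let the fingers close. It gives the time, the measured TCP pose, the force, the opening and the grip force at its end, in the units of the state.
- r.sense(): the state, without advancing time (a new reading comes with each control period).
- vision.capture(name): name is "scene" or "top" or "wrist"; returns (picture, depth): 420x560x3 uint8, red, green, blue; 420x560 float32, m along the optical axis (not along the pixel's ray), 0 where there is no reading.
- vision.camera_model(name): a dict with "vertical_fov" (degrees; the focal length in pixels is half the picture's height over the tangent of half this angle, whatever the lens; pixels are square), "cx", "cy" (the principal point, pixels), "extrinsics" (4x4, takes a point from camera to world coordinates); the wrist camera has in their place "mount" (4x4, takes a point from camera to tool coordinates, whose origin is the TCP and whose axes are the flange's). Camera axes: x right, y down, z forward; pixel columns grow to the right and rows downward; lengths in m; the calibration is good to about 2 mm. A picture is of the moment at which its call begins: read the wrist's pose just before it. camera_model takes no time and is no camera call.
- r.finish_job(): hands the job in; it is judged then, once.
Trained networks look in the newest picture that a camera, given by its name, has taken for a name from the list of things; names that differ only in an ending like _2 or _b are one class to them, and where a whole thing is asked for, a point or a joint stands for the part that bears it (a point fixed in the world has none). Each returns a list of dicts, best first, with "conf" (0 to 1); they miss things now and then, are a little off and sometimes report something else, mostly with a low value. They report only what shows in the picture. A call takes as long as a camera call.
- vision.find_in(camera, thing): "uv" ([column, row] in pixels, amid what is visible of it).
- vision.cut_out(camera, thing): "region" (420x560 bool, what is visible of it) and "uv" ([column, row] in pixels, amid what is visible of it).
The state is a dict: "time_s": time; "joints": joint angles; "joint_velocities": joint speeds; "effort": joint torques, N m; "tcp_pos": TCP position; "ee_rot": TCP orientation; "wrist_force": force on the tool from outside, world axes, zero at the start; "moment": the same for the moment, N m; "gripper_width": opening from 0.0 (shut) to 1.0 (fully open); "gripper_force": force on a finger pad.
Only numpy, scipy, OpenCV 4.12 (cv2) and the standard library are available. Lean on these libraries where they do the work, as an engineer would, in place of code of your own. Each camera call takes 0.05 s, during which the arm holds its last target. There are 200 camera calls.

TASK

We are marking out where the leaning pegs go on the hand-shaped bracelet bar. Pick up the pendulum angle gauge by its grip and stand it upright on the bar's uneven top, dial square across the bar; then rock it over on the bar until the swinging pointer settles on the little index tab on the dial, and hold it right there, sole bearing on the wood, so that I can draw the line. Finish while still holding it, and leave the other things on the bench where they are.

Things in the scene. Friction and masses are not known exactly. Their poses are not given: they have to be found in the camera images.
- gauge_grip (a point): Centre of the black ribbed grip block on top of the pendulum angle gauge, 150 mm above the underside of its sole; the block is 24 mm thick (x), 36 wide (y), 48 tall (top 23 mm above this point). Axes of the gauge: x out of the dial, y along the sole, z from sole up to grip. It starts standing on the bench, dial looking roughly away from the robot.
- gauge: The pendulum angle gauge: loose, grey plastic, 0.3 to 0.45 kg, 173 mm tall. Flat aluminium sole 120 mm long (y), 30 wide (x), 10 thick; on it a round housing 120 mm across, 22 thick, white dial on its +x side, dial axis 68 mm above the sole's underside. Origin: centre of the sole's underside.
- gauge_sole (a point): Centre of the underside of the gauge's sole, 150 mm straight below the grip centre; same axes.
- pointer (a joint): The gauge's black weighted pointer, hanging from the dial's axis, tip 50 mm from it; swings about the gauge's x axis (about 3 swings a second, at rest within about 2 s). 0 = straight towards the sole, positive = tip towards the gauge's +y. It hangs plumb: when the gauge's top leans by a rad towards its own +y, the settled pointer reads +a.
- index (a joint): The index tab: dark steel slider 7 mm wide on the lower rim of the dial, stiff, already set somewhere from 0.2 to 0.42 rad; same zero and sense as the pointer. The pointer is on the mark when both joints read alike: its tip then lies over the tab.
- rail: The bracelet bar: pale hand-shaped wooden block, 150 mm long (x), 110 wide (y), 58 high, fixed on a joist offcut (190 x 140 x 40 mm) that is fixed to the bench. Low cleats at both ends stay below its top. Origin: centre of its underside, 40 mm above the bench.
- rail_crown (a point): Point over the middle of the bar at the height of its highest line, 98 mm above the bench; x along the bar, y across, z up. The top is rounded and uneven: two humps along x, one with its crest at y = -16 mm at this height (radius 44 mm), the other with its crest at y = +18 mm, 1.5 mm lower (radius 36 mm).
- pointer_tip (a point): The tip of the pointer, 50 mm from the dial's axis, just in front of the dial.
- index_mark (a point): The middle of the index tab at the pointer tip's radius.
- bead_strip: Bystander: clear divided strip box of beads, 220 x 50 x 22 mm, origin at the centre of its underside, x along it; lies in the middle of the bench.
- spool: Bystander: spool of black cord standing upright, 84 mm across, 120 mm tall, origin at the centre of its underside.
- scissors: Bystander: scissors with orange handles lying flat, about 180 mm long, 12 mm high, blades to +x; origin on the bench just behind the pivot.
- bead_tub: Bystander: clear open tub of beads, 130 x 110 x 60 mm, origin at the centre of its underside.
- pencil: Bystander: pencil lying flat, 180 mm long, 8 mm thick, origin at the middle of its underside, point to +x.
- peg_tray: Bystander: low plywood tray of cut pegs, 90 x 140 x 25 mm, origin at the centre of its underside.
- awl: Bystander: awl with a wooden handle lying flat, about 160 mm long, under 35 mm high, handle to -x.

How it is judged (in metres and radians):
On the way, in this order (a step that is already met when the one before it is completed fails the run):
1. the gauge stands upright on the bar's top (contact force between gauge and rail above 0.5 N and angle between gauge_grip's own z axis and vertical below 0.1 rad and z of gauge_sole in the frame of rail_crown above -0.015 m), for 0.2 s.
2. rocked over on the bar, the pointer has come to rest on the index tab (contact force between gauge and rail above 0.4 N and distance between pointer_tip and index_mark below 0.0035 m and velocity of joint pointer between -0.2 and 0.2 rad/s), for 0.4 s.
At the end, for the whole second after the job is handed in: The gauge is held in the fingers, its sole bears on the bar's top (over 0.4 N, centre within 65 mm along and 55 mm across), its dial axis lies along the bar within 10 degrees, and the pointer rests with its tip within 3.5 mm of the middle of the index tab (all of step 2 and contact force between gauge and the fingers above 1 N and z of gauge_sole in the frame of rail_crown above -0.025 m and x of gauge_sole in the frame of rail_crown between -0.065 and 0.065 m and y of gauge_sole in the frame of rail_crown between -0.055 and 0.055 m and angle between the x axis of gauge_grip and the x axis of rail_crown, either way round below 0.17 rad); the arm keeps its last pose, push and grip.
It fails at once if one of the other things on the bench is shifted by more than 25 mm (distance of any of bead_strip, spool, scissors, bead_tub, pencil, peg_tray, awl from where it was at the start of the episode above 0.025 m).
It also fails if it takes over 48 s, if anything falls off the work surface, if the arm or the gripper's body presses on something with over 40 N, if the wrist force passes 120 N, or if a joint passes its speed limit or range.

## Working session

There is one attempt and no reset: what is moved stays moved. The work goes in short steps, Python scripts to look and compute and a shell command to move; the robot and the scene stay as the last step left them, time stands still between calls to the robot, and variables do not carry over. Pictures are saved under pics/ and viewed, at most 10 in all, crops included, and the job is handed in when it is done.

```bash
mkdir -p pics; cat > h.py <<'E'
import numpy as np, cv2
from station import r, vision
def cam(n):
    m=vision.camera_model(n)
    f=210/np.tan(np.radians(m["vertical_fov"])/2)
    if n=="wrist":
        s=r.sense();T=np.eye(4);T[:3,:3]=np.array(s["ee_rot"]);T[:3,3]=s["tcp_pos"]
        E=T@np.array(m["mount"])
    else: E=np.array(m["extrinsics"])
    return f,m["cx"],m["cy"],E
def world(n,d):
    f,cx,cy,E=cam(n)
    v,u=np.mgrid[:420,:560]
    P=np.stack([(u-cx)*d/f,(v-cy)*d/f,d],-1)
    return P@E[:3,:3].T+E[:3,3]
def proj(n,p):
    f,cx,cy,E=cam(n); q=np.linalg.inv(E)@np.append(p,1)
    return np.array([cx+f*q[0]/q[2],cy+f*q[1]/q[2]])
E
python3 - <<'E'
from h import *
print(r.sense())
for n in("scene","top"):
    p,d=vision.capture(n); np.savez(n+".npz",p=p,d=d)
    cv2.imwrite(f"pics/{n}1.png",p[:,:,::-1]); W=world(n,d)
    for t in("gauge","gauge_grip","rail","index","pointer","spool","bead_tub","peg_tray","bead_strip"):
        for c in vision.cut_out(n,t)[:1]:
            m=c["region"]&(d>0); q=W[m]
            print(n,t,round(c["conf"],2),np.round(c["uv"]),np.round(np.percentile(q,[2,50,98],axis=0),3).tolist() if len(q) else None)
E
```

```text
{'time_s': 0.0, 'joints': array([-5.48547619e+01,  2.20904050e+01,  3.79491680e-01, -3.08191572e-02,
       -6.84119243e+01, -1.48151971e+01]), 'joint_velocities': array([-0.07750473, -0.05101041,  0.00630824,  0.01377488,  0.03116652,
       -0.00566392]), 'effort': array([-3.76035150e-04, -3.90666389e+01,  1.87402242e+01,  4.21982780e+00,
        1.10003792e-02, -1.86348698e-04]), 'tcp_pos': array([ 0.21708879, -0.585859  ,  0.40365622]), 'ee_rot': array([[-9.37775802e-01, -3.47240355e-01, -8.25138618e-04],
       [-3.47241329e-01,  9.37773584e-01,  2.04095193e-03],
       [ 6.50923254e-05,  2.20047757e-03, -9.99997577e-01]]), 'wrist_force': array([ 0.06796334, -0.04109587,  0.36215378]), 'moment': array([0.02895267, 0.0166375 , 0.03217046]), 'gripper_force': 0.0, 'gripper_width': 1.0027129925701825}
scene gauge 0.72 [375. 239.] [[0.535, 0.165, 0.001], [0.556, 0.225, 0.079], [0.564, 0.279, 0.172]]
scene gauge_grip 0.6 [371. 245.] [[0.535, 0.164, 0.001], [0.556, 0.226, 0.078], [0.564, 0.278, 0.172]]
scene rail 0.69 [247. 180.] [[0.456, -0.238, 0.041], [0.544, -0.166, 0.089], [0.603,
[... 705 characters left out ...]
0.272, 0.177]]
top rail 0.76 [344. 228.] [[0.454, -0.248, 0.059], [0.526, -0.19, 0.095], [0.6, -0.138, 0.103]]
top index 0.65 [197. 226.] [[0.529, 0.16, 0.003], [0.543, 0.203, 0.118], [0.563, 0.272, 0.177]]
top pointer 0.69 [195. 226.] [[0.529, 0.161, 0.009], [0.543, 0.202, 0.119], [0.56, 0.269, 0.177]]
top spool 0.75 [266. 124.] [[0.783, -0.019, 0.004], [0.812, 0.018, 0.121], [0.858, 0.054, 0.126]]
top bead_tub 0.66 [116. 231.] [[0.468, 0.374, 0.0], [0.54, 0.452, 0.022], [0.61, 0.516, 0.063]]
top peg_tray 0.89 [210. 145.] [[0.734, 0.111, 0.0], [0.784, 0.182, 0.012], [0.832, 0.252, 0.029]]
top bead_strip 0.9 [277. 236.] [[0.412, -0.029, -0.002], [0.516, -0.004, 0.009], [0.625, 0.023, 0.026]]
```

View pics/scene1.png

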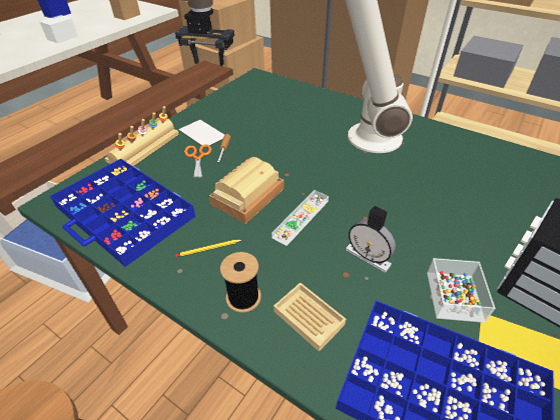

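View pics/top1.png

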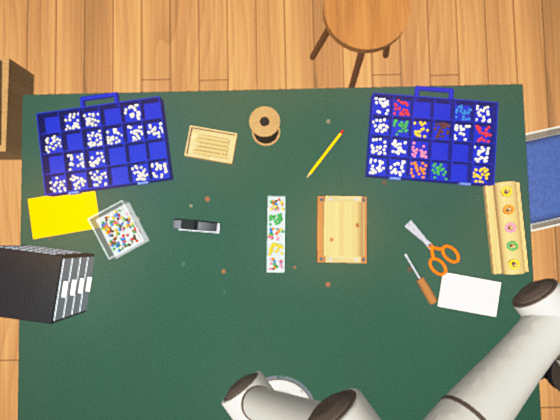

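```bash
python3 - <<'E'
from h import *
for n in("scene","top"):
    z=np.load(n+".npz"); d=z["d"]; W=world(n,d).reshape(-1,3)[d.ravel()>0]
    def box(a,b):
        return W[np.all((W>a)&(W<b),axis=1)]
    def rect(nm,q):
        R=cv2.minAreaRect(q[:,:2].astype(np.float32)*1000); print(n,nm,len(q),np.round(R[0],1),np.round(R[1],1),round(R[2],1),"zmax",round(np.percentile(q[:,2],95),4))
    rect("grip",box([.5,.12,.14],[.6,.3,.19]))
    rect("housing",box([.5,.12,.03],[.6,.32,.12]))
    rect("sole",box([.48,.12,.003],[.62,.32,.012]))
    rect("rail",box([.4,-.3,.075],[.66,-.1,.12]))
    q=box([.4,-.3,.03],[.66,-.1,.05]); rect("joist",q)
    q=box([.5,.15,.03],[.6,.3,.11]); 
    v=q[:,:2]-q[:,:2].mean(0); u=np.linalg.svd(v,full_matrices=False)[2][0]; print(u,np.degrees(np.arctan2(u[1],u[0])))
E
```

```text
scene grip 263 [546.1 221.9] [36.1 27.9] 82.2 zmax 0.1724
scene housing 1166 [546.8 222. ] [119.   29.7] 83.5 zmax 0.116
scene sole 212 [573.1 209.9] [ 73.6 146.3] 0.8 zmax 0.0111
scene rail 1283 [ 527.7 -189.7] [113.  153.8] 87.7 zmax 0.0966
scene joist 599 [ 528.5 -189.9] [143.6 191.4] 87.7 zmax 0.0482
[-0.06774111 -0.99770293] -93.88425402989009
top grip 159 [544.1 219.2] [36.3 24.9] 85.0 zmax 0.1772
top housing 196 [546.1 217.9] [117.8  25.6] 84.2 zmax 0.119
top sole 770 [550.  219.7] [139.8 196.8] 0.2 zmax 0.0089
top rail 2187 [ 527.  -193.3] [111.4 149.3] 88.2 zmax 0.1014
top joist 597 [ 526.5 -192.3] [139.1 189.3] 88.0 zmax 0.0465
[-0.09582721 -0.99539798] -95.49893286954085
```

Scene view: the gauge stands at (375,239) with its dial towards the camera, at about (0.545, 0.220) with yaw about -5°. The bar is at (247,188), about (0.527, -0.191) with yaw about -2°. The way at the present height is clear, so I'll go over the gauge.

```bash
python3 -m creep '[[1,-587,642,0,0,0,25],[1,-587,642,0,0,0,25],[1,-587,642,0,0,0,25],[1,-587,642,0,0,0,25],[1,-587,642,0,0,0,25],[1,-587,642,0,0,0,25],[1,-587,642,0,0,0,25],[1,-587,642,0,0,0,25]]'
cat >> h.py <<'E'
def delta(p):
    s=r.sense(); return np.round(1000*np.array(s["ee_rot"]).T@(np.array(p)-s["tcp_pos"]),1)
def yaw():
    y=np.array(r.sense()["ee_rot"])[:,1]; return np.degrees(np.arctan2(y[1],y[0]))
E
python3 -c "
from h import *
print(delta([.545,.22,.405]),yaw())"
```

```text
time_s: 1.67
tcp_pos: [0.341, -0.2802, 0.4052]
ee_rot: [[-0.997, 0.082, 0.001], [0.082, 0.997, -0.0], [-0.001, -0.0, -1.0]]
wrist_force: [1.9, 0.6, 0.2]
gripper_width: 1.004
gripper_force: 0.0
[-1.624e+02  5.152e+02  1.000e-01] 85.30900968516521
```

```bash
python3 -m creep '[[1,-162,515,0,0,0,0],[1,-162,515,0,0,0,0],[1,-162,515,0,0,0,0],[1,-162,515,0,0,0,0],[1,-162,515,0,0,0,0],[1,-162,515,0,0,0,0],[1,-162,515,0,0,0,0],[1,-162,515,0,0,0,0]]' >/dev/null
python3 -c "
from h import *
print(delta([.545,.22,.405]),yaw())"
```

```text
[-62.8 196.8   0.5] 85.37218032108508
```

```bash
python3 -m creep '[[1,-62,196,0,0,0,0],[1,-62,196,0,0,0,0],[1,-62,196,0,0,0,0],[1,-62,196,0,0,0,0],[1,-62,196,0,0,0,0],[1,-62,196,0,0,0,0],[1,-62,196,0,0,0,0],[1,-62,196,0,0,0,0]]' >/dev/null
python3 - <<'E'
from h import *
print(delta([.545,.22,.405]),yaw())
p,d=vision.capture("wrist"); W=world("wrist",d); cv2.imwrite("pics/w1.png",p[:,:,::-1])
q=W.reshape(-1,3)[d.ravel()>0]
def rect(nm,q):
    R=cv2.minAreaRect(q[:,:2].astype(np.float32)*1000); print(nm,len(q),np.round(R[0],1),np.round(R[1],1),round(R[2],1),np.round(np.percentile(q[:,2],[5,50,95]),4))
b=lambda lo,hi: q[np.all((q>lo)&(q<hi),axis=1)]
rect("grip",b([.48,.14,.165],[.6,.3,.19])); rect("sole",b([.48,.12,.005],[.62,.32,.015])); rect("hous",b([.48,.12,.03],[.62,.32,.125]))
E
```

```text
[-0.7  2.9 -0.6] 85.35249480390385
grip 2234 [542.5 219. ] [36.1 25.8] 84.5 [0.1703 0.1739 0.1752]
sole 662 [532.1 220.2] [119.8   9.7] 84.3 [0.0074 0.011  0.0129]
hous 4431 [544.1 218.7] [117.9  26.1] 84.2 [0.0448 0.1061 0.1238]
```

View pics/w1.png

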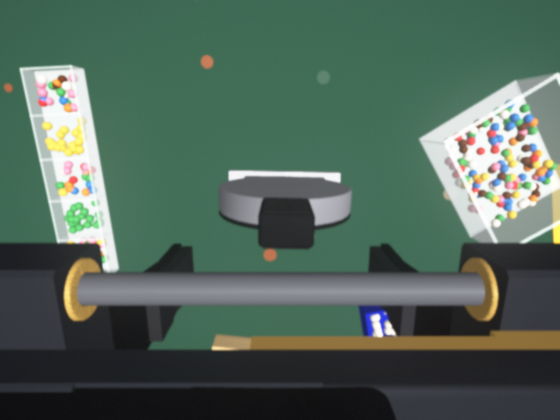

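The wrist view shows the grip block at (287,222), centred between the open fingers. Next I'll lower and close.

```bash
python3 -m creep '[[1,1,2.4,30,0,0,1],[1,1,2.4,60,0,0,1],[1,1,2.4,89,0,0,1],[1,1,2.4,89,0,0,1],[-1,1,2.4,89,0,0,1],[-1,1,2.4,89,0,0,1],[-1,1,2.4,89,0,0,1],[-1,1,2.4,89,0,0,1]]' 
python3 -m creep '[[-1,0,0,0,0,0,0],[-1,0,0,0,0,0,0],[-1,0,0,0,0,0,0],[-1,0,0,-10,0,0,0],[-1,0,0,-20,0,0,0],[-1,0,0,-20,0,0,0]]'
```

```text
time_s: 3.72
tcp_pos: [0.5438, 0.2196, 0.3181]
ee_rot: [[-0.995, 0.099, 0.004], [0.099, 0.995, 0.002], [-0.003, 0.003, -1.0]]
wrist_force: [0.3, 0.6, 0.4]
gripper_width: 0.781
gripper_force: 0.0
time_s: 4.22
tcp_pos: [0.5439, 0.2199, 0.3383]
ee_rot: [[-0.995, 0.098, 0.004], [0.098, 0.995, 0.002], [-0.003, 0.002, -1.0]]
wrist_force: [-0.5, 0.9, -2.7]
gripper_width: 0.407
gripper_force: 30.0
```

```bash
python3 -m creep '[[-1,0,0,-30,0,0,0],[-1,0,0,-60,0,0,0],[-1,0,0,-90,0,0,0],[-1,0,-20,-115,0,0,-1],[-1,0,-50,-115,0,0,-2],[-1,0,-85,-115,0,0,-3],[-1,0,-120,-115,0,0,-3.5],[-1,0,-155,-115,0,0,-3.5]]' 
python3 -c "
from h import *
print(delta([.527,-.191,.455]),yaw())"
```

```text
time_s: 4.88
tcp_pos: [0.5272, 0.064, 0.4504]
ee_rot: [[-0.999, 0.037, -0.001], [0.037, 0.999, 0.0], [0.001, 0.0, -1.0]]
wrist_force: [0.8, -0.8, -3.4]
gripper_width: 0.414
gripper_force: 30.0
[  -9.2 -254.8   -4.7] 87.88192181368356
```

```bash
python3 -m creep '[[-1,-1,-35,-4,0,0,0],[-1,-2,-70,-4,0,0,0],[-1,-4,-105,-4,0,0,0],[-1,-6,-145,-4,0,0,0],[-1,-8,-185,-4,0,0,0],[-1,-9,-220,-4,0,0,0],[-1,-9,-245,-4,0,0,0],[-1,-9,-255,-4,0,0,0]]' 
python3 -m creep '[[-1,0,0,0,0,0,0],[-1,0,0,0,0,0,0],[-1,0,0,0,0,0,0],[-1,0,0,0,0,0,0]]' 
cat >> h.py <<'E'
def box(W,lo,hi):
    q=W.reshape(-1,3); return q[np.all((q>lo)&(q<hi),axis=1)]
E
python3 - <<'E'
from h import *
print(delta([.527,-.191,.455]),yaw())
p,d=vision.capture("scene"); np.savez("s2.npz",p=p,d=d); W=world("scene",d)
z0=np.load("scene.npz"); W0=world("scene",z0["d"])
# rail top profile from first pictures, in rail frame
for n in("scene","top"):
    d0=np.load(n+".npz")["d"]; Q=box(world(n,d0),[.47,-.25,.06],[.585,-.13,.12])
    y=(Q[:,:2]-[.527,-.191])@[np.sin(np.radians(2.2)),np.cos(np.radians(2.2))]
    for a in range(-54,54,6):
        k=(y>a/1000)&(y<=(a+6)/1000)
        print(n,a+3,k.sum(),np.round(1000*np.median(Q[k,2]),1) if k.any() else "")
for t in("gauge","pointer","index","gauge_grip"):
    for c in vision.cut_out("scene",t)[:2]:
        m=c["region"]&(d>0); q=W[m]
        print(t,round(c["conf"],2),np.round(c["uv"]),m.sum(),np.round(np.percentile(q,[2,50,98],axis=0),3).tolist())
u,v=proj("scene",[.54,-.19,.2]).astype(int)
cv2.imwrite("pics/s2.png",cv2.resize(p[max(v-65,0):v+65,max(u-65,0):u+65,::-1],None,fx=4.5,fy=4.5,interpolation=cv2.INTER_CUBIC)); print(u,v)
E
```

```text
time_s: 5.55
tcp_pos: [0.5267, -0.1928, 0.454]
ee_rot: [[-0.999, 0.042, -0.002], [0.042, 0.999, 0.0], [0.002, -0.0, -1.0]]
wrist_force: [-0.2, 0.5, -4.3]
gripper_width: 0.408
gripper_force: 30.0
time_s: 5.88
tcp_pos: [0.5275, -0.1887, 0.4547]
ee_rot: [[-0.999, 0.036, -0.0], [0.036, 0.999, 0.0], [0.0, 0.0, -1.0]]
wrist_force: [-0.5, -0.2, -2.3]
gripper_width: 0.411
gripper_force: 30.0
[ 0.4 -2.3 -0.3] 87.9213930415988
scene -51 5 78.0
scene -45 8 84.3
scene -39 23 89.8
scene -33 29 92.7
scene -27 34 94.9
scene -21 49 95.9
scene -15 49 96.2
scene -9 52 95.7
scene -3 74 94.1
scene 3 49 91.7
scene 9 38 93.3
scene 15 44 94.5
scene 21 59 94.4
scene 27 62 93.1
scene 33 67 91.4
scene 39 82 87.8
scene 45 107 81.7
scene 51 92 75.7
top -51 64 84.1
top -45 81 90.1
top -39 81 93.3
top -33 89 96.3
top -27 96 98.4
top -21 98 99.3
top -15 94 99.1
top -9 86 98.4
top -3 104 96.4
top 3 97 95.7
top 9 91 97.6
top 15 85 97.4
top 21 87 97.0
top 27 107 95.5
top 33 107 93.9
top 39 86 89.2
top 45 115 82.9
top 51 91 78.4
gauge 0.79 [246. 149.] 1536 [[0.523, -0.241, 0.123], [0.541, -0.177, 0.195], [0.546, -0.128, 0.291]]
gauge_grip 0.92 [242. 147.] 1578 [[0.517, -0.243, 0.094], [0.541, -0.178, 0.194], [0.546, -0.128, 0.291]]
gauge_grip 0.58 [241. 280.] 1853 [[0.786, -0.013, 0.001], [0.837, 0.035, 0.104], [0.861, 0.06, 0.121]]
239 144
```

View pics/s2.png

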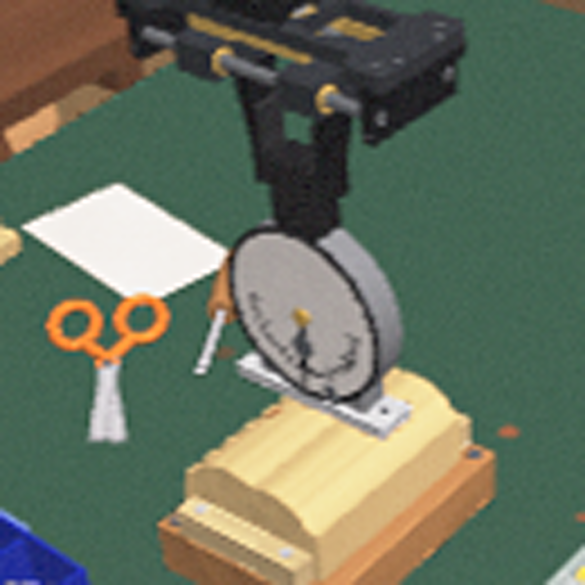

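Crop: the gauge is held upright above the bar with its dial to the camera, hub near (303,318) and pointer hanging. The tab is too small to read here, so I'll rectify the dial numerically.

```bash
cat >> h.py <<'E'
def rectify(p,off=(0,0,0),dz=0.318,a=0.0,s=5,xf=0.0115):
    "dial plane view: s px per mm, right=+y gauge, up=+z"
    S=r.sense();R=np.array(S["ee_rot"]);t=np.array(S["tcp_pos"])
    sole=t+R[:,2]*dz; gx,gy,gz=-R[:,0],R[:,1],-R[:,2]
    c=sole+gz*.068+gx*xf+np.array(off)
    k=.065; src=np.array([proj("scene",c+gy*y+gz*z) for y,z in((-k,k),(k,k),(k,-k),(-k,-k))],np.float32)
    n=int(130*s); dst=np.float32([[0,0],[n,0],[n,n],[0,n]])
    return cv2.warpPerspective(p,cv2.getPerspectiveTransform(src,dst),(n,n),flags=cv2.INTER_CUBIC),c
E
python3 - <<'E'
from h import *
_,_,_,E=cam("scene"); print(E[:3,3])
p=np.load("s2.npz")["p"]; g,c=rectify(p,s=5); print(c,proj("scene",c))
cv2.circle(g,(325,325),300,(255,0,0),1); cv2.circle(g,(325,325),250,(0,255,0),1)
cv2.imwrite("pics/r2.png",cv2.resize(g,(600,600))[:,:,::-1])
E
```

```text
[1.19826389 0.39456407 0.79419803]
[ 0.53902859 -0.18957811  0.20490811] [239.74250266 142.84556777]
```

View pics/r2.png

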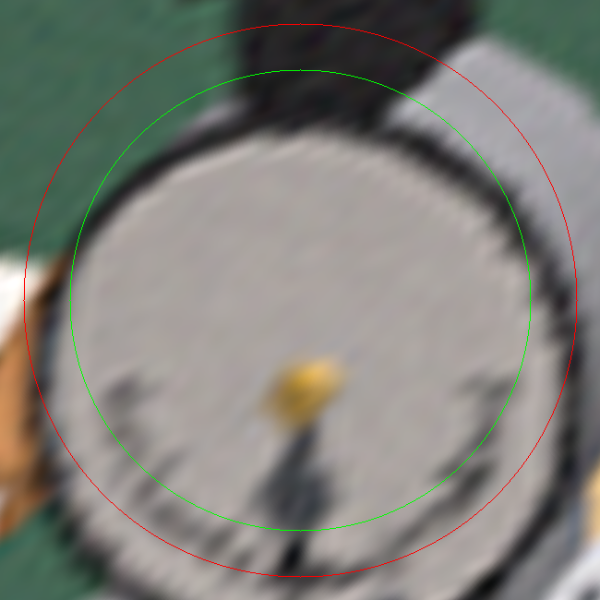

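```bash
python3 - <<'E'
from h import *
p=np.load("s2.npz")["p"]; d=np.load("s2.npz")["d"]
q=box(world("scene",d),[.535,-.26,.105],[.56,-.12,.3]); print(np.percentile(q[:,2],[0.5,2,5]))
g,c=rectify(p,s=5,dz=.335)
cv2.circle(g,(325,325),300,(255,0,0),1)
f=cv2.resize(g,(600,600))
pol=cv2.warpPolar(rectify(p,s=5,dz=.335)[0],(325,720),(325,325),325,cv2.WARP_POLAR_LINEAR) # rows angle 0.5deg from +x(right) clockwise(down)
st=pol[90:270,150:325] # 45..135deg down
st=cv2.resize(cv2.rotate(st,cv2.ROTATE_90_CLOCKWISE),(600,350))[::1]
cv2.imwrite("pics/r3.png",f[:,:,::-1])
cv2.imwrite("pics/r3p.png",st[:,:,::-1])
E
```

```text
[0.12014252 0.12267004 0.12715114]
```

View pics/r3.png

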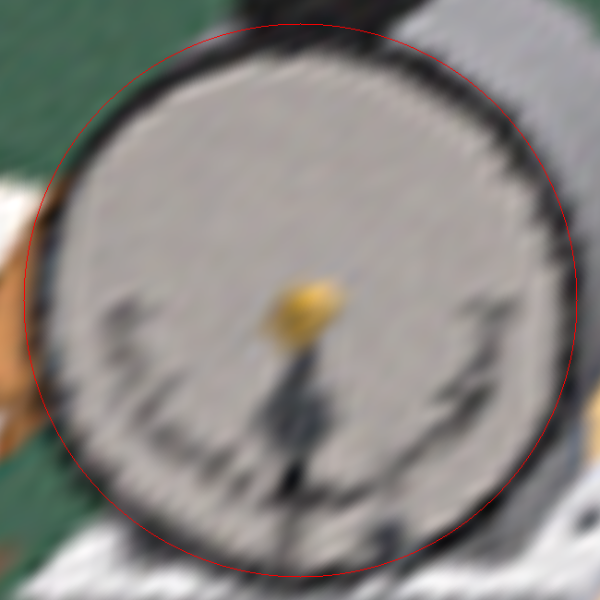

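The rectified dial has its centre near (303,308). The index tab is a dark spot at (387,537), which is about 20° (0.35 rad). The sole is at z≈0.12, because the grip slid about 17 mm before closing; that is still good. Now I'll lower onto the bar.

```bash
python3 -m creep '[[-1,0,-3,5,0,0,0],[-1,0,-3,10,0,0,0],[-1,0,-3,14,0,0,0],[-1,0,-3,17,0,0,0],[-1,0,-3,17,0,0,0],[-1,0,-3,17,0,0,0]]' 
python3 -m creep '[[-1,0,0,1,0,0,0],[-1,0,0,2,0,0,0],[-1,0,0,2,0,0,0],[-1,0,0,2,0,0,0]]'
```

```text
time_s: 6.63
tcp_pos: [0.5273, -0.1929, 0.4374]
ee_rot: [[-0.999, 0.038, -0.001], [0.038, 0.999, -0.0], [0.001, -0.0, -1.0]]
wrist_force: [-0.7, 0.1, -2.9]
gripper_width: 0.412
gripper_force: 30.0
time_s: 6.97
tcp_pos: [0.5273, -0.1928, 0.4359]
ee_rot: [[-0.999, 0.038, 0.0], [0.038, 0.999, -0.0], [-0.0, -0.0, -1.0]]
wrist_force: [-0.4, -0.1, -3.5]
gripper_width: 0.415
gripper_force: 30.0
```

```bash
for i in 1 2 3; do python3 -m creep '[[-1,0,0,1,0,0,0],[-1,0,0,1.5,0,0,0],[-1,0,0,1.5,0,0,0]]' | egrep 'pos|wrist'; done
```

```text
tcp_pos: [0.5272, -0.1928, 0.4341]
wrist_force: [-0.1, -0.3, -2.9]
tcp_pos: [0.5273, -0.1928, 0.4326]
wrist_force: [-0.5, 0.4, -3.7]
tcp_pos: [0.5274, -0.1928, 0.432]
wrist_force: [-0.6, -0.1, 0.7]
```

```bash
python3 -m creep '[[-1,0,0,0.5,0,0,0],[-1,0,0,0.5,0,0,0],[-1,0,0,0.5,0,0,0],[-1,0,0,0.5,0,0,0],[-1,0,0,0.5,0,0,0],[-1,0,0,0.5,0,0,0]]' | egrep 'time|pos|wrist'; python3 - <<'E'
from h import *
p,d=vision.capture("scene"); np.savez("s3.npz",p=p,d=d)
print(r.sense()["wrist_force"],r.sense()["moment"])
E
```

```text
time_s: 8.22
tcp_pos: [0.5274, -0.1928, 0.432]
wrist_force: [-0.6, 2.4, 5.6]
[-0.85362095  1.05534394  4.78909686] [ 0.70008212  0.43215021 -0.01156721]
```

```bash
python3 -m creep '[[-1,0,0,-5,0,0,0],[-1,0,17,-4.5,2.5,0,0],[-1,0,35,-3.5,5,0,0],[-1,0,58,-1.5,8.3,0,0],[-1,0,80,1.5,11.7,0,0],[-1,0,103,6,15,0,0],[-1,0,120,10.5,17.5,0,0],[-1,0,136,15.4,20,0,0]]' | egrep 'time|pos|rot|wrist'; python3 -m creep '[[-1,0,0,0,0,0,0],[-1,0,0,0,0,0,0],[-1,0,0,1,0,0,0],[-1,0,0,2,0,0,0],[-1,0,0,2,0,0,0],[-1,0,0,2,0,0,0]]' | egrep 'time|pos|rot|wrist'
```

```text
time_s: 8.93
tcp_pos: [0.5321, -0.0558, 0.4139]
ee_rot: [[-0.999, 0.035, -0.014], [0.037, 0.939, -0.343], [0.002, -0.343, -0.939]]
wrist_force: [0.5, -1.0, -2.9]
time_s: 9.43
tcp_pos: [0.5324, -0.0584, 0.4136]
ee_rot: [[-0.999, 0.037, -0.013], [0.039, 0.939, -0.341], [-0.0, -0.342, -0.94]]
wrist_force: [-0.0, -0.2, -3.4]
```

```bash
for i in 1 2 3; do python3 -m creep '[[-1,0,0,1,0,0,0],[-1,0,0,1,0,0,0],[-1,0,0,1,0,0,0]]' | egrep 'time|pos|wrist'; done; python3 - <<'E'
from h import *
p,d=vision.capture("scene"); np.savez("s4.npz",p=p,d=d)
for dz in (.334,):
    g,c=rectify(p,s=5,dz=dz)
    cv2.imwrite("pics/r4.png",cv2.resize(g,(600,600))[:,:,::-1])
E
```

```text
time_s: 9.68
tcp_pos: [0.5324, -0.0582, 0.4126]
wrist_force: [-0.5, 0.1, -4.0]
time_s: 9.93
tcp_pos: [0.5325, -0.0583, 0.4119]
wrist_force: [1.2, -0.4, -2.3]
time_s: 10.18
tcp_pos: [0.5326, -0.0584, 0.4119]
wrist_force: [-1.2, 3.1, 4.5]
```

View pics/r4.png

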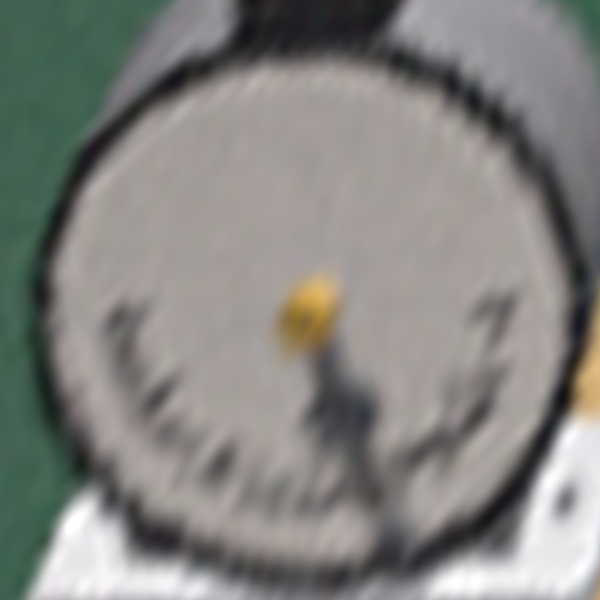

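The pointer runs from the hub (310,312) to the tab near (390,540), so the two lie very close together. The sole bears with about 8 N. I'll let it settle and compare precisely, using the upright picture as the reference.

```bash
python3 -m creep '[[-1,0,0,0,0,0,0],[-1,0,0,0,0,0,0],[-1,0,0,0,0,0,0],[-1,0,0,0,0,0,0],[-1,0,0,0,0,0,0],[-1,0,0,0,0,0,0],[-1,0,0,0,0,0,0],[-1,0,0,0,0,0,0]]' | egrep 'time|pos|rot|wrist'; python3 - <<'E'
from h import *
ps=[vision.capture("scene")[0].astype(float) for _ in range(6)]
p=np.mean(ps,0).astype(np.uint8); np.savez("s5.npz",p=p)
g5,c=rectify(p,s=8,dz=.334)
S=r.sense(); 
# upright reference: pose at that time
class F: pass
import h
f={"ee_rot":np.array([[-.999,.038,0],[.038,.999,0],[0,0,-1.]]),"tcp_pos":np.array([.5274,-.1928,.432])}
class R2:
    @staticmethod
    def sense(): return f
h.r=R2; g3,_=rectify(np.load("s3.npz")["p"],s=8,dz=.334)
h.r=r
out=np.hstack([g[470:1040,330:720] for g in(g3,g5)])
cv2.imwrite("pics/r5.png",out[:,:,::-1]); np.savez("g.npz",g3=g3,g5=g5)
for t in("pointer_tip","index_mark","pointer","index"):
    print(t,[(round(c["conf"],2),np.round(c["uv"],1)) for c in vision.find_in("scene",t)[:2]])
E
```

```text
time_s: 10.9
tcp_pos: [0.5326, -0.0584, 0.4119]
ee_rot: [[-0.999, 0.036, -0.011], [0.037, 0.939, -0.342], [-0.002, -0.342, -0.94]]
wrist_force: [-1.5, 3.8, 5.9]
pointer_tip []
index_mark []
pointer [(0.75, array([308.1, 316.3])), (0.68, array([238.8, 278.1]))]
index [(0.51, array([211.4, 245.9]))]
```

View pics/r5.png

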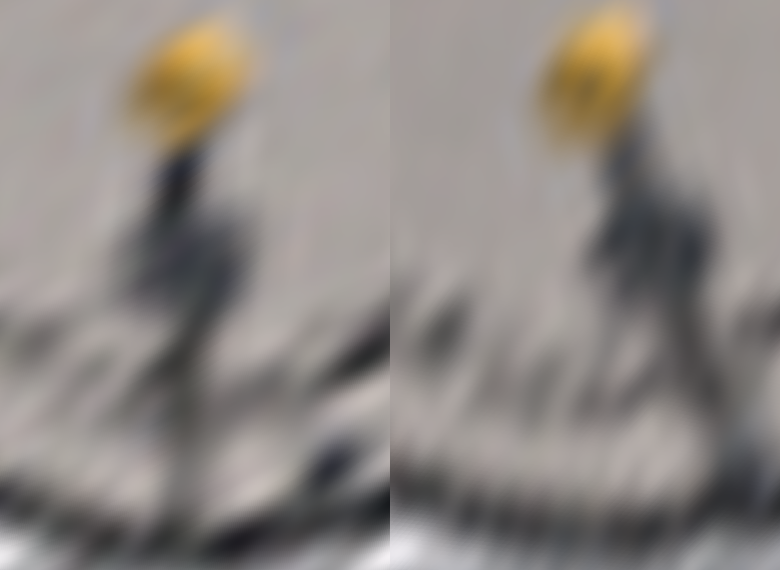

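Left, upright: the tab is at (332,462), about 21° from the hub at (190,85), and the pointer is plumb. Right, now: the pointer runs from (597,90) through (712,400) into the tab at (740,470). They agree within about 1 mm, and the sole bears with about 9 N, so I'm handing it in.

```bash
python3 -c "
from h import *
s=r.sense(); print(s['time_s'],s['wrist_force'],s['gripper_force']); print(r.finish_job())"
```

```text
11.4 [-1.75329517  4.17546519  5.50315959] 30.013980109069962
the job is handed in; nothing more can be done
None
```

I handed the job in at about 11.4 s, with the gauge still gripped and leaning about 20° on the bar, its sole pressing on the wood with about 9 N. By the pictures the pointer tip was within about 1 mm of the index tab; the hand-in returned no verdict.

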